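Fold the cover of a dispatch-note case and tuck it under its lip

ROBOT

A 6-joint arm with a two-finger parallel gripper is mounted at the origin on the work surface. World frame = base frame: x ahead of the robot, y to its left, z up, the work surface at z = 0. Lengths are in mm, angles in rad, forces in N, time in s.
With the tool pointing down it reaches from about 250 to 775 mm from the base axis. Payload 4 kg.
Tool frame: the origin (TCP) lies midway between the tips of the shut fingers; the grasp point (between the pads) lies 19 mm behind it; x points along the fingers, y is the direction in which the jaws open and shut, and the axes are right-handed (so a half turn about x gives the same grasp; the last joint's range is limited). The gripper opens to 85 mm and grips with 20 to 120 N. Pads are 22 mm wide; open, the fingers measure 114 mm over their backs; the gripper's body (76 mm by 85 mm) begins 54 mm behind the grasp point. The pads swing forward as they close: fully open they stand 13 mm farther back than shut.
Start: joints at [-1.288, 0.087, 1.371, -0, 1.684, -0.103], TCP at [206.964, -509.592, 231.341] pointing down, gripper open.
Joint ranges: [-3.1, 3.1], [-0.76, 2.03], [0.27, 2.55], [-1.08, 4.22], [0.17, 2.65], [-2.57, 2.57]. Speed limits (rad/s): [2.79, 2.79, 3.14, 3.14, 3.14, 3.14].

INTERFACE

Orientations are given as a 3x3 rotation matrix whose columns are the frame's x, y, z axes.
In Python, from station import state, capture, get_calibration, close_job gives the robot as it stands. The module is installed in compiled form; this text tells all that it offers.
- The arm moves only by the tool servo_tool, never from a script. Its argument "motion" is text: rows parted by semicolons, each of 7 numbers parted by spaces: the shift along the tool's x, y, z each as a share of 0.05 m, from -1 to 1, then the turn, a rotation vector about the tool's x, y, z each as a share of 2 pi rad, from -1 to 1, then the opening, from -1 (shut) to 1 (fully open). In form: dx dy dz rx ry rz claw; .... A call has exactly 10 rows; each row shifts and turns the commanded pose from where the row before left it, along the tool's axes as they then stand; what a row does not reach is not made up. A row lasts 1/10 s, in which the tool goes at most 50 mm and 8.59 degrees, less where a joint would pass 70% of its speed; a pose out of reach is approached as far as the arm can. A call with a number of a shift or a turn outside -1 to 1 is refused whole. A call with a gripper value outside its range is refused whole. The fingers move at their own pace and stop on an object; the grip force is fixed at half the most. Time passes only in rows, so rows that do not move let the fingers close, or fill a call up. It gives the time, the measured TCP pose, the force and the opening at its end, in the units of the state.
- state(): the state, without advancing time (a new reading comes with each control period).
- capture(name): name is "side" or "top" or "wrist"; returns the picture (420x560x3 uint8, red, green, blue); there is no depth.
- get_calibration(name): a dict with "fov_y" (degrees; the focal length in pixels is half the picture's height over the tangent of half this angle, whatever the lens; pixels are square), "cx", "cy" (the principal point, pixels), "world_from_camera" (4x4, takes a point from camera to world coordinates). Camera axes: x right, y down, z forward; pixel columns grow to the right and rows downward; lengths in mm; the calibration is good to about 2 mm. A picture is of the moment at which its call begins: read the wrist's pose just before it. get_calibration takes no time and is no camera call; for the wrist camera it gives the pose at the moment of the call.
- close_job(): hands the job in, once; it reports no verdict.
The state is a dict: "t": time; "joint_positions": joint angles; "joint_velocities": joint speeds; "joint_efforts": joint torques, N m; "position": TCP position; "tcp_rot": TCP orientation; "contact_force": force on the tool from outside, world axes, zero at the start; "wrist_torque": the same for the moment, N m; "gripper_width": opening from 0.0 (shut) to 1.0 (fully open).
Only numpy, scipy, OpenCV 4.12 (cv2) and the standard library are available. Lean on these libraries where they do the work, as an engineer would, in place of code of your own. Each camera call takes 0.05 s, during which the arm holds its last target.

TASK

Close the steel dispatch-note case: with your fingertips push the standing cover over from its outer side until it lies flat, then, keeping it pressed down, push it (its ridge gives a hold) towards the lip until its tab is tucked well beneath the lip, and let go; it must stay shut by itself. Touch the cover only on the outside, never on its inner lining, so nothing is pinched. Do not lift or tip the case or shove it more than a few centimetres, and leave the parcel and the cactus alone.

Things in the scene. Friction and masses are not known exactly. Their poses are not given: they have to be found in the camera images.
- case: shallow dark steel tray, 205 x 180 mm (x, y), side walls 20 mm high, 1.5 kg, loose on the desk. Origin: at desk level midway between the side walls, 100 mm from its hinge end and 105 mm from its lip end; z up; x points from the hinge to the lip (away from the robot, turned up to 0.75 rad). The cover's hinge axis lies along y at x = -85 mm plus the value of cover_pin, z = 24 mm
- cover (a joint): angle in rad of the aluminium cover: 0 flat over the tray, pi/2 upright, 1.45 to 1.85 at the start, 2.2 at most (leaning away from the lip). Plate 150 mm wide, 4 mm thick; flat, its outer face is its top, 28 mm above the desk. A spring raises it to about upright unless held: 3 N down at 85 mm from the hinge keeps it flat. Tucked and let go, it rests against the lip at 0.02 rad
- cover_pin (a joint): the cover's hinge pin rides in slots: how far (m) it has slid towards the lip, along the case's x, 0 to 0.022 (0 to 0.003 at the start); friction 2.5 N. At 0 the flat cover's tab edge is 6 mm short of the lip, so it folds down freely past it; at 0.022 the tab is 16 mm beneath the lip. Slid forward first, the cover lands on top of the lip
- ridge (a point): foot of the pushing ridge on the cover's outer face, middle of its width, 95 mm from the hinge axis: a step 6 mm high and 80 mm wide along y, its upright face towards the hinge, sloping down towards the tab. A fingertip set on the cover between hinge and ridge pushes against this face
- tab_edge (a point): middle of the cover's free edge, 145 mm from the hinge axis, half way through the plate: the end of a tab 90 mm wide and 30 mm long
- lip_edge (a point): middle of the lip's lower edge on the side towards the hinge, at x = 66, z = 31.5 mm in the case's frame. The lip is a flange 5 mm thick, 110 mm wide along y, reaching from here to the end wall of the case; axes as the case's
- cover_lining: grey plastic lining, 90 x 140 mm, 2 mm thick, on the cover's inner face (towards the lip when upright, underneath when flat), from 15 to 105 mm from the hinge axis; not to be touched by the robot. Its origin is on the hinge axis
- parcel: bystander: small taped cardboard box, 110 x 85 x 70 mm high, loose, beside the case; origin at the centre of its underside
- cactus: bystander: cactus in a white pot 76 mm across, 124 mm high in all, loose, beside the case; origin at the centre of its underside

How it is judged (in metres and radians):
At the end, for the whole second after the job is handed in: the cover lies flat (hinge below 0.04 rad) with its tab at least 7 mm beneath the lip (pin slid more than 14 mm), held there by the lip alone; the case rests on the desk within 60 mm of where it started (value of joint cover below 0.04 rad and value of joint cover_pin above 0.014 m and x of tab_edge in the frame of lip_edge above 0.007 m and z of tab_edge in the frame of lip_edge below 0 m and linear speed of case below 0.01 m/s and angle between case's own z axis and vertical below 0.05 rad and distance of case from where it was at the start of the episode below 0.06 m); the robot touches nothing.
It fails at once if the case is lifted (10 mm) or tipped (0.12 rad) (height (world z) of case above 0.01 m or angle between case's own z axis and vertical above 0.12 rad).
It fails at once if the case is shoved more than 60 mm (distance of case from where it was at the start of the episode above 0.06 m).
It fails at once if the robot presses on the cover's inner lining (more than 1 N) (contact force between any of the fingers, the arm and cover_lining above 1 N).
It fails at once if a bystander is moved more than 20 mm (distance of any of parcel, cactus from where it was at the start of the episode above 0.02 m).
It also fails if it takes over 38 s, if anything falls off the work surface, if the arm or the gripper's body presses on something with over 40 N, if the wrist force passes 120 N, or if a joint passes its speed limit or range.

## Working session

There is one attempt and no reset: what is moved stays moved. The work goes in short steps, Python scripts to look and compute and a tool call to move; the robot and the scene stay as the last step left them, time stands still between calls to the robot, and variables do not carry over. Pictures are saved under pics/ and viewed, and the job is handed in when it is done.

Besides the shell and the picture viewer there is one more tool, called after "Request:" as a command line: name --argument value ..., lists and objects as JSON in quotes. servo_tool: Moves the arm, as the interface text tells. Its arguments: {"type":"object","properties":{"motion":{"type":"string"}},"required":["motion"]}

```bash
mkdir -p pics
python3 - <<'E'
from station import *
import cv2,numpy as np
s=state();print(s)
for n in("side","top","wrist"):
    c=get_calibration(n);print(n,c)
    im=capture(n);cv2.imwrite(f"pics/{n}0.png",im[:,:,::-1])
E
```

```text
{'t': 0.0, 'joint_positions': array([-1.28813924e+00,  8.79613475e-02,  1.37225618e+00,  2.04478154e-05,
        1.68356665e+00, -1.03082333e-01]), 'joint_velocities': array([-0.00104535,  0.00041259,  0.00091182,  0.00028675,  0.00105691,
        0.00064535]), 'joint_efforts': array([ 2.21643735e-03, -3.51866055e+01, -3.13272893e+01,  3.55681675e-05,
        1.07529515e-02,  1.11244645e-05]), 'position': array([ 206.80934457, -509.11390204,  230.13465531]), 'tcp_rot': array([[-5.91721038e-04,  3.76245798e-01, -9.26519697e-01],
       [ 2.11022111e-03, -9.26517327e-01, -3.76246183e-01],
       [-9.99997598e-01, -2.17779421e-03, -2.45722034e-04]]), 'contact_force': array([ 0.16603969, -0.13243047, -0.17057299]), 'wrist_torque': array([ 0.02087673,  0.00900393, -0.02053612]), 'gripper_width': 0.9980408633567425}
side {'fov_y': 51.332116318648964, 'cx': 285.27414692128065, 'cy': 207.27046032878752, 'world_from_camera': array([[-6.94515830e-01, -4.64611243e-01,  5.49348846e-01,
         9.98517794e+01],
       [-7.19477034e-01,  4.47697880e-01, -5.30960833e-01,
         5.30621090e+02],

[... 368 characters left out ...]
 [-9.99523818e-01, -1.63369448e-02, -2.61771309e-02,
         7.12658218e+01],
       [ 2.88433858e-02, -1.93246142e-01, -9.80726255e-01,
         1.10116801e+03],
       [ 0.00000000e+00,  0.00000000e+00,  0.00000000e+00,
         1.00000000e+00]])}
wrist {'fov_y': 60.921853551628786, 'cx': 273.28060878856536, 'cy': 207.1821031923551, 'world_from_camera': array([[ 3.76830529e-01, -8.80605750e-01, -2.87284294e-01,
         2.80160257e+02],
       [-9.26280701e-01, -3.58809597e-01, -1.15150924e-01,
        -4.81377109e+02],
       [-1.67779587e-03,  3.09498281e-01, -9.50898522e-01,
         3.72570149e+02],
       [ 0.00000000e+00,  0.00000000e+00,  0.00000000e+00,
         1.00000000e+00]])}
```

View pics/side0.png

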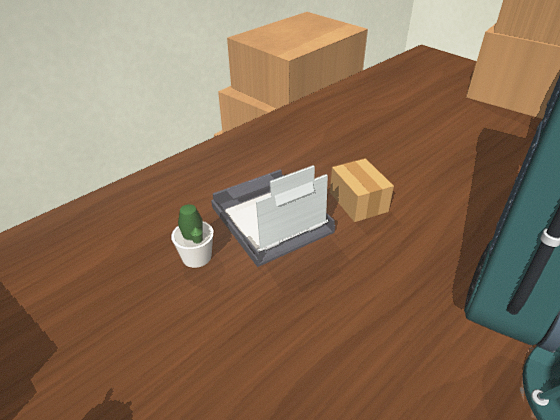

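View pics/top0.png

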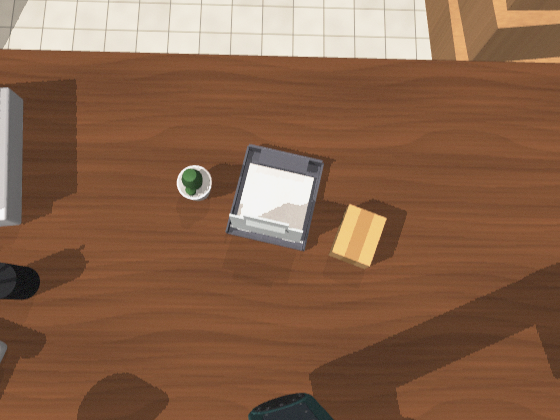

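The top view shows the case at about (275,197), with the cover standing near its lower edge, the cactus at (193,183) and the parcel at (358,236). I'll zoom in on the corners.

Run:
```python
import cv2
a=cv2.imread("pics/top0.png")[135:260,170:340];cv2.imwrite("pics/t1.png",cv2.resize(a,None,fx=4.5,fy=4.5,interpolation=cv2.INTER_CUBIC))
a=cv2.imread("pics/side0.png")[155:275,200:345];cv2.imwrite("pics/s1.png",cv2.resize(a,None,fx=5,fy=5,interpolation=cv2.INTER_CUBIC))
```

```text
(no output)
```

View pics/t1.png

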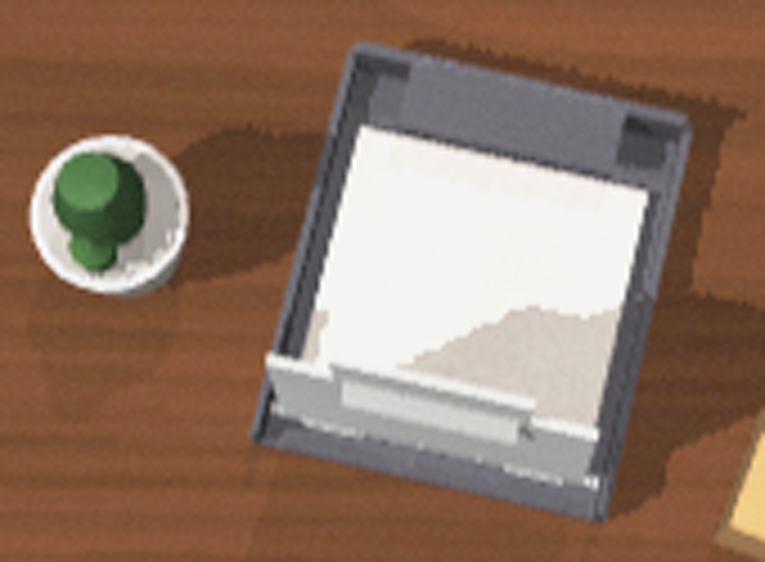

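View pics/s1.png

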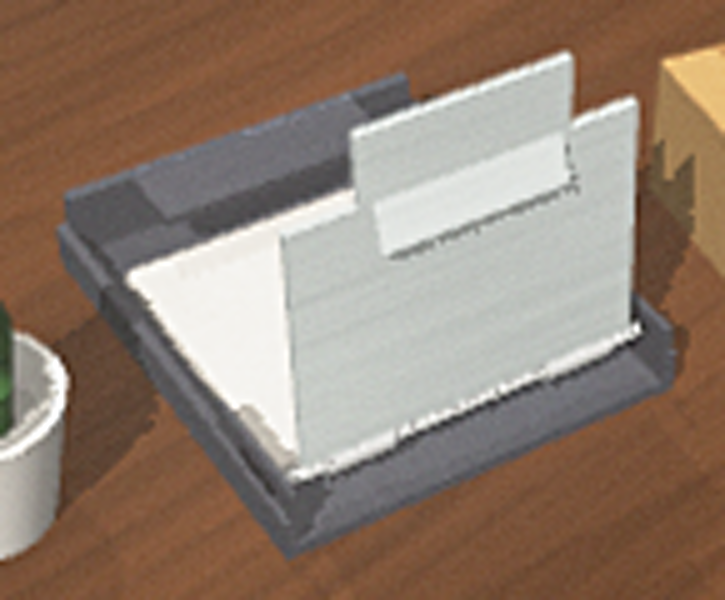

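The clear features are the lip-end corners at crop pixels (357,43) and (690,118), the hinge-end corners at (255,438) and (603,520), the hinge line, and the cover top with its tab. I'll turn these into world positions.

```bash
cat > h.py <<'E'
import numpy as np
from station import *
def ray(n,u,v,C=None):
    c=C or get_calibration(n);f=210/np.tan(np.radians(c["fov_y"]/2));M=c["world_from_camera"]
    d=M[:3,:3]@np.array([(u-c["cx"])/f,(v-c["cy"])/f,1]);return M[:3,3],d/np.linalg.norm(d)
def onz(n,u,v,z):
    o,d=ray(n,u,v);return o+d*(z-o[2])/d[2]
def tri(a,b):
    (o1,d1),(o2,d2)=ray(*a),ray(*b)
    A=np.array([d1,-d2]).T;t=np.linalg.lstsq(A,o2-o1,rcond=None)[0]
    p,q=o1+d1*t[0],o2+d2*t[1];return (p+q)/2,np.linalg.norm(p-q)
T=lambda x,y:("top",170+x/4.5,135+y/4.5)
S=lambda x,y:("side",200+x/5,155+y/5)
E
python3 - <<'E'
from h import *
np.set_printoptions(precision=1,suppress=True)
for n,a,b in[("lipL",T(357,43),S(66,200)),("lipR",T(690,118),S(406,76)),("hingeR",T(603,520),S(675,350)),
 ("tabL",T(332,368),S(352,130)),("tabR",T(535,402),S(571,53)),("covL",T(270,357),S(283,238)),("covR",T(597,434),S(635,98)),("hngL",T(276,408),S(295,472)),("hngR",T(597,482),S(638,328)),("ridgeL",T(345,405),S(390,255)),("ridgeR",T(520,440),S(575,188))]:
    print(n,*tri(a,b))
print("hinge corners z0..20")
for z in(0,20):print(onz(*T(255,438),z),onz(*T(603,520),z),onz(*S(290,555),z))
for z in(20,36):print(onz(*T(357,43),z),onz(*T(690,118),z))
E
```

```text
lipL [733.7 133.   33.1] 0.3624651212816213
lipR [697.8 -34.4  33.9] 0.33778540301823917
hingeR [496.4   7.7  22.7] 0.692384112970916
tabL [543.8 133.4 172.1] 4.791963623519455
tabR [528.6  45.1 169.6] 1.1388523895645717
covL [553.1 161.6 135.9] 0.1336894346938619
covR [520.1  17.1 140.1] 0.49348297136803215
hngL [547.4 167.4  29.1] 1.5095967045022847
hngR [514.4  10.6  24.9] 0.1144729162136764
ridgeL [534.5 128.8 120.3] 0.584386738647804
ridgeR [519.9  49.8 115.8] 2.3871897442501115
hinge corners z0..20
[537.4 180.5   0. ] [498.8   6.1   0. ] [537.4 179.2   0. ]
[534.4 178.5  20. ] [496.5   7.3  20. ] [523.2 190.6  20. ]
[738.3 133.9  20. ] [701.9 -35.9  20. ]
[732.9 133.   36. ] [697.  -34.3  36. ]
```

I have the case pose: origin about (613.5, 71.7), yaw about -0.217. The hinge axis is at about (531, 90) and the cover is roughly upright. I'll shut the gripper and travel to a point behind the cover, turning the tool's y onto the case's x.

Request:
servo_tool --motion "0 -0.64 -0.63 -0.022 0 0 -1; 0 -0.55 -0.71 -0.022 0 0 -1; 0 -0.44 -0.78 -0.022 0 0 -1; 0 -0.33 -0.84 -0.022 0 0 -1; 0 -0.21 -0.87 -0.022 0 0 -1; 0 -0.09 -0.9 -0.022 0 0 -1; 0 0.03 -0.9 -0.022 0 0 -1; 0 0.16 -0.89 0 0 0 -1; 0 0.16 -0.89 0 0 0 -1; 0 0.16 -0.89 0 0 0 -1"

```text
t: 1.15
position: [379.8, -91.8, 231.2]
tcp_rot: [[0.0, 0.976, -0.216], [-0.0, -0.216, -0.976], [-1.0, 0.001, 0.0]]
contact_force: [1.6, -0.4, 0.7]
gripper_width: 0.001
```

Request:
servo_tool --motion "0 0.12 -0.85 0 0 0 -1; 0 0.12 -0.85 0 0 0 -1; 0 0.12 -0.85 0 0 0 -1; 0 0.12 -0.85 0 0 0 -1; 0 0.12 -0.85 0 0 0 -1; 0.5 0 0 0 0 0 -1; 0.7 0 0 0 0 0 -1; 0.7 0 0 0 0 0 -1; 0.38 0 0 0 0 0 -1; 0 0 0 0 0 0 -1"

```text
t: 2.15
position: [451.8, 107.1, 113.3]
tcp_rot: [[-0.009, 0.976, -0.215], [-0.001, -0.215, -0.977], [-1.0, -0.008, 0.003]]
contact_force: [-0.0, -0.3, -0.5]
gripper_width: -0.006
```

Run:
```python
from h import *
import cv2
s=state();print(s["position"],s["contact_force"])
a=capture("side")[100:320,150:430];cv2.imwrite("pics/s2.png",cv2.resize(a[:,:,::-1],None,fx=2.7,fy=2.7,interpolation=cv2.INTER_CUBIC))
a=capture("top")[120:320,150:400];cv2.imwrite("pics/t2.png",cv2.resize(a[:,:,::-1],None,fx=3,fy=3,interpolation=cv2.INTER_CUBIC))
```

```text
[451.80248521 107.13542354 113.25751899] [-0.04124761 -0.33670467 -0.52811111]
```

View pics/s2.png

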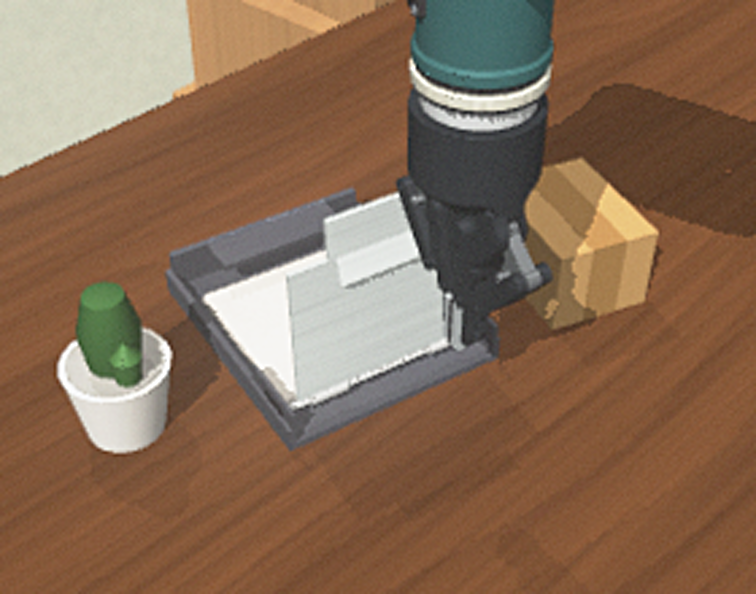

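View pics/t2.png

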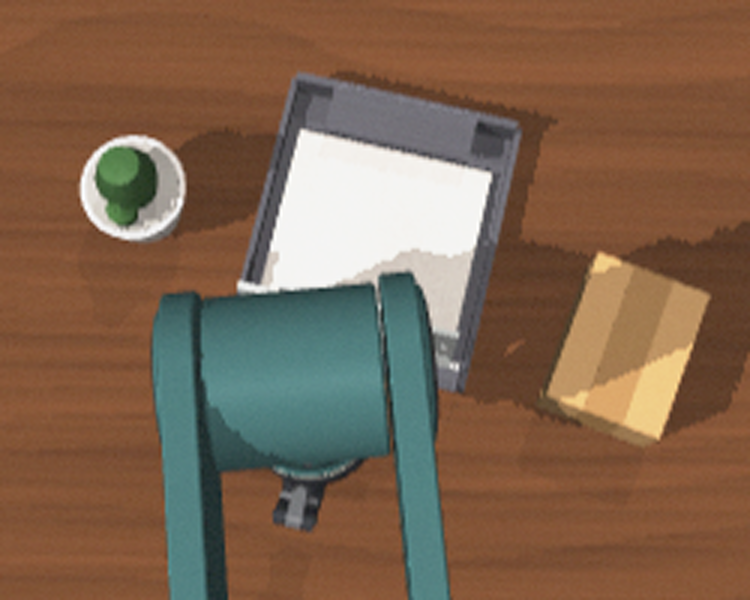

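Both pictures show the shut fingers standing on the outer side of the cover, clear of the parcel and cactus. I'll start pushing forward slowly.

Request:
servo_tool --motion "0 0.2 0 0 0 0 -1; 0 0.2 0 0 0 0 -1; 0 0.2 0 0 0 0 -1; 0 0.2 0 0 0 0 -1; 0 0.15 0 0 0 0 -1; 0 0.15 0 0 0 0 -1; 0 0.15 0 0 0 0 -1; 0 0.15 0 0 0 0 -1; 0 0.15 0 0 0 0 -1; 0 0 0 0 0 0 -1"

```text
t: 3.25
position: [531.4, 90.4, 117.3]
tcp_rot: [[0.0, 0.976, -0.216], [-0.0, -0.216, -0.976], [-1.0, 0.001, 0.0]]
contact_force: [0.9, -0.4, 0.8]
gripper_width: -0.0
```

Run:
```python
from h import *
import cv2
s=state();print(s["position"],s["contact_force"])
a=capture("side")[100:320,150:430];cv2.imwrite("pics/s3.png",cv2.resize(a[:,:,::-1],None,fx=2.7,fy=2.7,interpolation=cv2.INTER_CUBIC))
```

```text
[531.35031101  90.39476336 117.25349334] [ 0.86212328 -0.38382638  0.79365063]
```

View pics/s3.png

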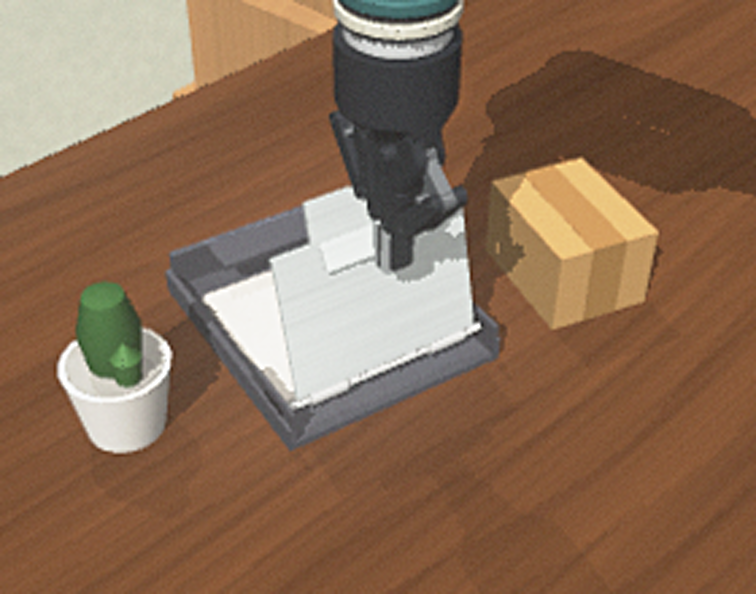

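The cover now leans over at about 70°, with light contact and the case unmoved. I'll follow the arc, with the contact drifting slightly towards the hinge so the pin stays back.

Request:
servo_tool --motion "0.16 0 0 0 0 0 -1; 0.04 0.17 0 0 0 0 -1; 0.05 0.17 0 0 0 0 -1; 0.05 0.17 0 0 0 0 -1; 0.14 0.18 0 0 0 0 -1; 0.15 0.17 0 0 0 0 -1; 0.18 0.13 0 0 0 0 -1; 0.18 0.12 0 0 0 0 -1; 0.1 0.04 0 0 0 0 -1; 0 0 0 0 0 0 -1"

```text
t: 4.3
position: [586.2, 78.0, 63.5]
tcp_rot: [[-0.002, 0.976, -0.216], [-0.0, -0.216, -0.976], [-1.0, -0.002, 0.001]]
contact_force: [-0.8, 0.0, 1.7]
gripper_width: -0.003
```

Run:
```python
from h import *
import cv2
s=state();print(s["position"],s["contact_force"])
a=capture("side")[100:320,150:430];cv2.imwrite("pics/s4.png",cv2.resize(a[:,:,::-1],None,fx=2.7,fy=2.7,interpolation=cv2.INTER_CUBIC))
```

```text
[586.2306993   78.04462734  63.49570101] [-0.80743464  0.02431601  1.74318037]
```

View pics/s4.png

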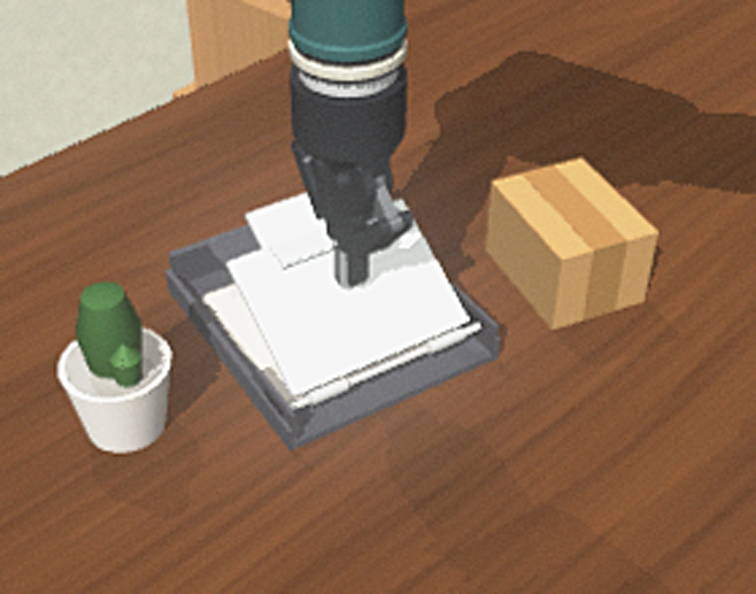

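Request:
servo_tool --motion "0.12 0.02 0 0 0 0 -1; 0.12 0.02 0 0 0 0 -1; 0.12 0.02 0 0 0 0 -1; 0.12 0.02 0 0 0 0 -1; 0.1 0.02 0 0 0 0 -1; 0.04 0 0 0 0 0 -1; 0 0 0 0 0 0 -1; 0 0 0 0 0 0 -1; 0 0 0 0 0 0 -1; 0 0 0 0 0 0 -1"

```text
t: 5.35
position: [591.1, 77.2, 33.7]
tcp_rot: [[-0.001, 0.976, -0.216], [-0.0, -0.216, -0.976], [-1.0, -0.001, 0.0]]
contact_force: [0.7, -0.5, 1.4]
gripper_width: -0.002
```

Run:
```python
from h import *
import cv2
s=state();print(s["position"],s["contact_force"])
a=capture("side")[100:320,150:430];cv2.imwrite("pics/s5.png",cv2.resize(a[:,:,::-1],None,fx=2.7,fy=2.7,interpolation=cv2.INTER_CUBIC))
```

```text
[591.12734511  77.20785072  33.69695355] [ 0.6740092  -0.51733516  1.36706064]
```

View pics/s5.png

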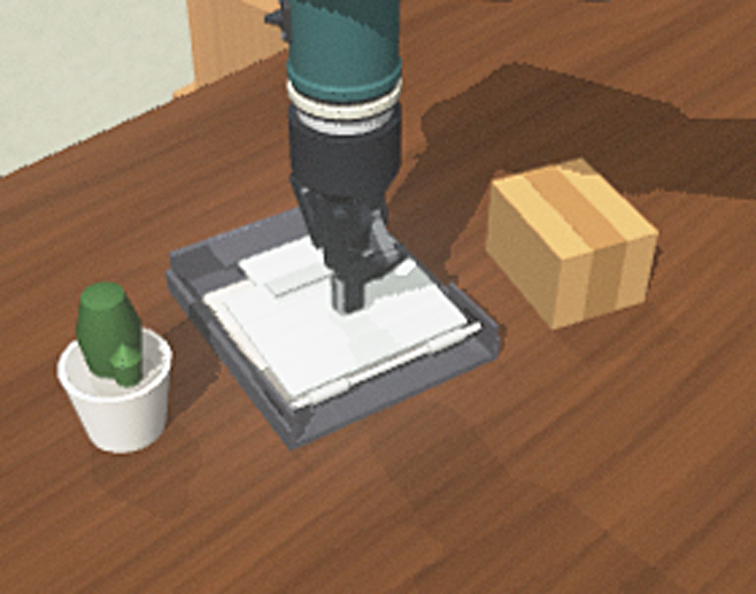

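The cover is about 5° short of flat, and its tab stays short of the lip. I'll press the rest of the way down in small steps.

Request:
servo_tool --motion "0.04 0 0 0 0 0 -1; 0 0 0 0 0 0 -1; 0.04 0 0 0 0 0 -1; 0 0 0 0 0 0 -1; 0.03 0 0 0 0 0 -1; 0 0 0 0 0 0 -1; 0 0 0 0 0 0 -1; 0 0 0 0 0 0 -1; 0 0 0 0 0 0 -1; 0 0 0 0 0 0 -1"

```text
t: 6.4
position: [591.5, 77.1, 28.3]
tcp_rot: [[0.0, 0.976, -0.216], [-0.0, -0.216, -0.976], [-1.0, 0.0, 0.0]]
contact_force: [0.9, -0.3, 1.6]
gripper_width: -0.001
```

Run:
```python
from h import *
import cv2
s=state();print(s["position"],s["contact_force"])
a=capture("side")[140:280,190:350];cv2.imwrite("pics/s6.png",cv2.resize(a[:,:,::-1],None,fx=4.2,fy=4.2,interpolation=cv2.INTER_CUBIC))
```

```text
[591.52208394  77.14115204  28.31122165] [ 0.91668597 -0.33387345  1.63850954]
```

View pics/s6.png

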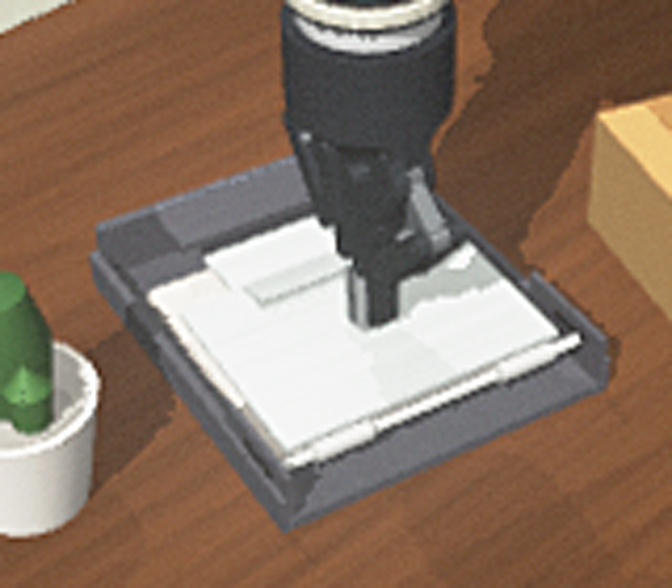

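Request:
servo_tool --motion "0.02 0 0 0 0 0 -1; 0 0 0 0 0 0 -1; 0.02 0 0 0 0 0 -1; 0 0 0 0 0 0 -1; 0 0 0 0 0 0 -1; 0 0.05 0 0 0 0 -1; 0 0.05 0 0 0 0 -1; 0 0.05 0 0 0 0 -1; 0 0 0 0 0 0 -1; 0 0 0 0 0 0 -1"

```text
t: 7.45
position: [598.5, 75.7, 27.5]
tcp_rot: [[-0.0, 0.976, -0.216], [0.0, -0.216, -0.976], [-1.0, -0.0, 0.0]]
contact_force: [-1.3, -0.0, 8.6]
gripper_width: 0.001
```

The cover bottomed out flat at z ≈ 27.5 mm with about 8 N of press. I'll slide forward to the ridge.

Request:
servo_tool --motion "0 0.05 0 0 0 0 -1; 0 0.05 0 0 0 0 -1; 0 0.05 0 0 0 0 -1; 0 0.05 0 0 0 0 -1; 0 0.05 0 0 0 0 -1; 0 0.05 0 0 0 0 -1; 0 0 0 0 0 0 -1; 0 0 0 0 0 0 -1; 0 0 0 0 0 0 -1; 0 0 0 0 0 0 -1"

```text
t: 8.45
position: [612.3, 72.7, 27.4]
tcp_rot: [[-0.002, 0.977, -0.215], [0.0, -0.215, -0.977], [-1.0, -0.002, 0.0]]
contact_force: [-3.3, 0.1, 9.1]
gripper_width: 0.001
```

Run:
```python
from h import *
import cv2
s=state();print(s["position"],s["contact_force"])
a=capture("side")[140:280,190:350];cv2.imwrite("pics/s7.png",cv2.resize(a[:,:,::-1],None,fx=4.2,fy=4.2,interpolation=cv2.INTER_CUBIC))
```

```text
[612.31528548  72.71291281  27.38920703] [-3.29388387  0.07699102  9.10031221]
```

View pics/s7.png

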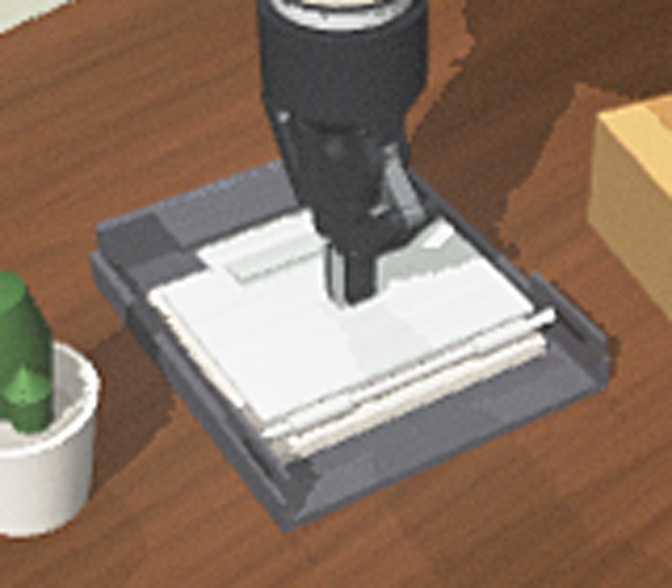

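The cover slid by friction: the hinge line moved from about (290,460) to (265,435), while the visible part of the tab shortened, so the tab is going under the lip. I'll keep going.

Request:
servo_tool --motion "0 0.05 0 0 0 0 -1; 0 0.05 0 0 0 0 -1; 0 0.05 0 0 0 0 -1; 0 0.05 0 0 0 0 -1; 0 0 0 0 0 0 -1; 0 0 0 0 0 0 -1; 0 0 0 0 0 0 -1; 0 0 0 0 0 0 -1; 0 0 0 0 0 0 -1; 0 0 0 0 0 0 -1"

```text
t: 9.5
position: [620.8, 71.1, 27.1]
tcp_rot: [[-0.005, 0.977, -0.215], [0.001, -0.215, -0.977], [-1.0, -0.006, -0.0]]
contact_force: [-5.3, 1.7, 9.3]
gripper_width: 0.004
```

Run:
```python
from h import *
import cv2
s=state();print(s["position"],s["contact_force"])
a=capture("side")[140:280,190:350];cv2.imwrite("pics/s8.png",cv2.resize(a[:,:,::-1],None,fx=4.2,fy=4.2,interpolation=cv2.INTER_CUBIC))
```

```text
[620.81769204  71.11506506  27.130373  ] [-5.26981337  1.70644916  9.32658325]
```

View pics/s8.png

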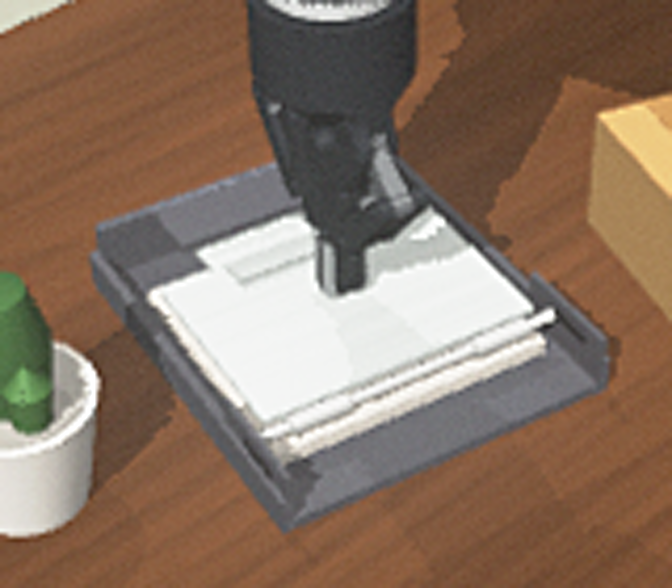

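Run:
```python
from h import *
np.set_printoptions(precision=1,suppress=True)
P=lambda x,y,z:onz("side",190+x/4.2,140+y/4.2,z)
ex=np.array([.9766,-.2153])
o=np.array([613.5,71.7])
for n,a,b,z in[("hR",(580,340),(553,315),26),("hL",(290,462),(264,433),26),("ridgeL",(260,303),(240,283),28),("tabL",(207,255),(197,250),28)]:
    p,q=P(*a,z),P(*b,z);print(n,p,q,"case x",(p[:2]-o)@ex,(q[:2]-o)@ex,"shift",(q-p)[:2]@ex)
```

```text
hR [512.2  11.6  26. ] [533.6   7.5  26. ] case x -85.9717316151138 -64.21841638193027 shift 21.753315233183535
hL [547.8 166.1  26. ] [569.8 162.5  26. ] case x -84.47440670875521 -62.23521708956469 shift 22.23918961919052
ridgeL [638.  106.2  28. ] [656.4 103.4  28. ] case x 16.474874011483458 35.09970815878313 shift 18.62483414729967
tabL [684.9 101.3  28. ] [691.5 102.4  28. ] case x 63.31861289985566 69.55743908171657 shift 6.238826181860912
```

The pin has slid the full 22 mm (hinge at case x ≈ -63), and the case hasn't moved. I'll lift straight off.

Request:
servo_tool --motion "-0.04 0 0 0 0 0 -1; -0.06 0 0 0 0 0 -1; -0.1 0 0 0 0 0 -1; -0.3 0 0 0 0 0 -1; -0.6 0 0 0 0 0 -1; -0.6 0 0 0 0 0 -1; -0.6 -0.6 0 0 0 0 -1; -0.3 -0.8 0 0 0 0 -1; 0 -0.8 0 0 0 0 -1; 0 -0.8 0 0 0 0 -1"

```text
t: 10.55
position: [476.0, 102.7, 158.2]
tcp_rot: [[0.003, 0.976, -0.216], [0.0, -0.216, -0.976], [-1.0, 0.003, -0.001]]
contact_force: [0.4, 0.3, -0.4]
gripper_width: -0.0
```

Request:
servo_tool --motion "0 -0.8 0 0 0 0 -1; 0 -0.8 0 0 0 0 -1; 0 0 0.8 0 0 0 -1; 0 0 0.8 0 0 0 -1; 0 0 0.8 0 0 0 -1; 0 0 0.8 0 0 0 -1; 0 0 0 0 0 0 -1; 0 0 0 0 0 0 -1; 0 0 0 0 0 0 -1; 0 0 0 0 0 0 -1"

```text
t: 11.55
position: [364.3, -35.4, 156.5]
tcp_rot: [[0.0, 0.977, -0.214], [0.0, -0.214, -0.977], [-1.0, 0.0, -0.0]]
contact_force: [0.5, 0.5, 0.1]
gripper_width: 0.004
```

Run:
```python
from h import *
import cv2
s=state();print(s["t"],s["position"],s["contact_force"])
a=capture("side")[140:280,190:350];cv2.imwrite("pics/s9.png",cv2.resize(a[:,:,::-1],None,fx=4.2,fy=4.2,interpolation=cv2.INTER_CUBIC))
a=capture("top")[135:260,170:340];cv2.imwrite("pics/t9.png",cv2.resize(a[:,:,::-1],None,fx=4.5,fy=4.5,interpolation=cv2.INTER_CUBIC))
```

```text
11.55 [364.34021241 -35.43331957 156.48829832] [0.5046741  0.53522393 0.08209286]
```

View pics/s9.png

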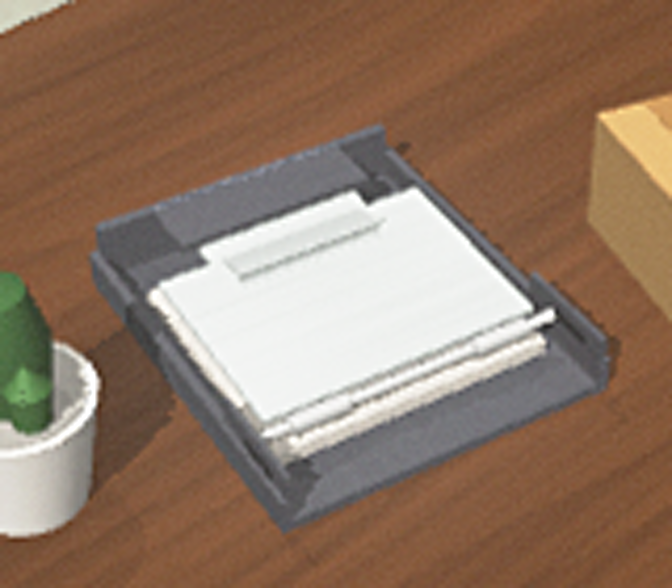

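View pics/t9.png

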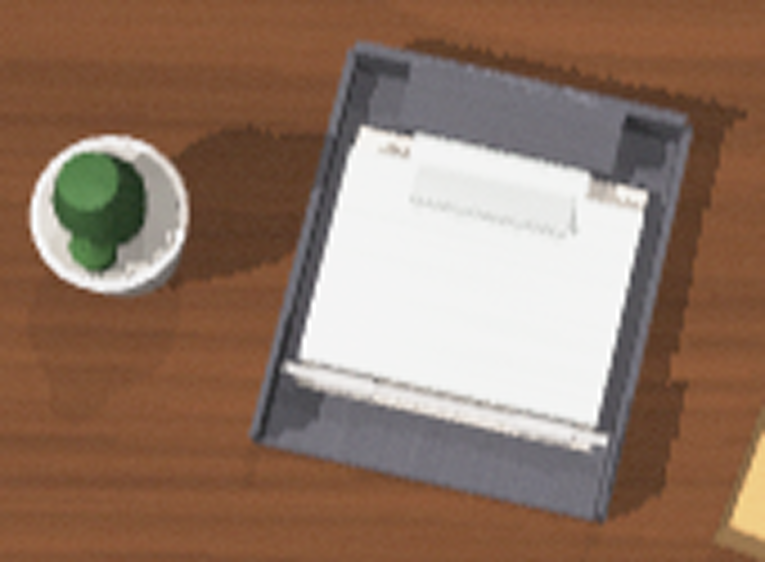

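The cover stays flat with its tab under the lip and its hinge fully forward. The case corners, at (357,43), (690,118), (255,438) and (603,520), are unchanged, and the bystanders haven't moved. I'll hand the job in.

```bash
python3 -c "
from station import *
print(close_job())"
```

```text
the job is handed in; nothing more can be done
None
```

The case is shut and the job is handed in, at about 11.7 s of the 38 s allowed. No verdict was reported.

**What I did:** I pushed the standing cover over from its outer side with the shut fingertips and pressed it flat with about 8–9 N. I slid it towards the lip until it stopped, then lifted straight off. Friction under the fingertips carried the cover the whole way, so I don't know whether they ever reached the ridge.

**Last checks:**
- **Cover:** just before I let go, the hinge line measured about 22 mm forward, the full slide. In pictures from two views about a second after release, it stayed flat by itself with the tab under the lip. I judged the flatness by eye and did not measure the resting angle.
- **Case and bystanders:** the case corners and the cactus are at the same pixels as at the start, and what the last pictures show of the parcel has not moved.
- **Robot:** it stands clear of everything, and its force reading is near zero.

No check failed or disagreed.

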